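# Park the spare cart wheel

## Task

Roll the spare beach-cart wheel slowly along its wooden parking channel, standing on its tread, and press it gently past the little spring flap until the flap stands up again behind it and the wheel sits trapped between flap and sprung buffer; then let go and leave it standing there. Keep it rolling on the board all the way: do not lift it over the flap, let it lean over or run off on its own, and do not ram it so that the sprung buffer is driven hard against its end. Leave the car key, the lighter and the bottle stopper beside the channel where they are.

Things in the scene. Friction and masses are not known exactly. Their poses are not given: they have to be found in the camera images.
- channel: Parking channel: a fixed pale board 500 mm long (its x), 110 wide (y), 12 thick, lying on the shelf; origin at the centre of its underside. The wheel rolls in +x on the board's top, along y = 0: first on bare board, then from x = -30 mm to the far end between two white rails 12 mm high and 34 mm apart. A steel fitting with flap and buffer is clamped in it near the far end.
- lane_mouth (a point): Point on the board's top, on the channel's centre line at x = -70 mm, where the flared mouth of the guide rails begins; the flare narrows to the rails' 34 mm at x = -30 mm.
- park_mid (a point): Middle, on the board's top, of the range where the wheel may come to be parked: the fitting's place along the channel differs each time and is not reported, and the axle of the parked wheel is anywhere within 22 mm before or beyond this point (channel x = 90 to 134 mm). Find it by feel or sight.
- tyre: The wheel's tyre with its hub, turning freely on the axle; origin at the wheel's centre. It meets the buffer (black rubber pad on a 74 mm high steel post) 6 mm before it is parked; the buffer gives 0.6 N per mm for 12 mm, then has a hard end. Pushing takes about 2 N at the flap, then 4 to 5 N when the wheel is parked and 7 to 9 N at the hard end. Anything over 20 N on the tyre, its weight included, is ramming.
- wheel_center (a point): Wheel's centre, on its axle, 50 mm above the board. Black tyre of 100 mm diameter, 28 mm wide with white hub faces, about 0.6 kg, running freely on a steel axle 12 mm thick and 60 mm long that sticks out 15 mm on each side; y lies along the axle, x and z turn with the axle. It starts standing free on the bare board, roughly in line.
- flap (a joint): Spring flap, a steel plate 24 mm wide, 16 long, hinged across the channel floor: 0 = up (63 degrees from level, edge 14 mm high, leaning to the channel's +x), 1.1 rad = folded flat towards +x. The wheel rolling in +x folds it with about 2 N; it springs up behind the wheel once its edge is 35 mm behind the axle, and does not fold the other way.
- car_key: Bystander: turquoise plastic car key, about 80 mm long and 11 mm thick, lying beside the channel; origin under its middle.
- lighter: Bystander: steel flip-top lighter case 38 x 13 mm, 56 mm high, standing beside the channel.
- stopper: Bystander: green glass bottle stopper 40 mm wide, 52 mm high, standing beside the channel.
Not all that is in view belongs to the job. Leave any green look-alike of the part that bears tyre alone.

How it is judged:
By the outcome, as a careful person would: the job done as asked, in the order asked, and still so for the second after the job is handed in, with the robot touching nothing.
It also fails if it takes over 70 s, if anything falls off the work surface, if the arm or the gripper's body presses on something with over 40 N, if the wrist force passes 120 N, or if a joint passes its speed limit or range.

## Robot

A 6-joint arm with a two-finger parallel gripper is mounted at the origin on the work surface. World frame = base frame: x ahead of the robot, y to its left, z up, the work surface at z = 0. Lengths are in mm, angles in degrees, forces in N, time in s.
With the tool pointing down it reaches from about 350 to 850 mm from the base axis. Payload 8.1 kg.
Tool frame: the origin (TCP) lies at the very end of the fingers, on their centre line; the grasp point (between the pads) lies 19 mm behind it (pinch_z is the z of the grasp point in the tool frame, in mm); z points along the fingers, y is the direction in which the jaws open and shut (so a half turn about z gives the same grasp; the last joint's range is limited). The gripper opens to 85 mm and grips with 20 to 120 N. Pads are 22 mm wide; open, the fingers measure 114 mm over their backs; the gripper's body (76 mm by 85 mm) begins 54 mm behind the grasp point. The pads swing forward as they close: fully open they stand 13 mm farther back than shut.
Start: joints at [64.779, 7.471, 85.268, -0, 87.261, -4.893], TCP at [208.421, 562.642, 231.292] pointing down, gripper open.
Joint ranges: [-169.43, 169.43], [-51.17, 129.36], [1.28, 143.12], [-76.62, 256.62], [0, 156.53], [-152.29, 152.29]. Speed limits (degrees/s): [136.94, 136.94, 159.86, 180, 180, 180].

## Interface

Orientations are given as [roll, pitch, yaw] about the fixed x, y, z axes, in that order (R = Rz(yaw) Ry(pitch) Rx(roll)).
In Python, from bench import * gives the robot as it stands.
- The arm moves only by the shell command python3 -m creep 'ROWS' [FORCE]. ROWS is a JSON object of lists of equal length, an entry for each row: "translation": the shift along the tool's x, y, z in mm, a list of three; "rotation": the turn, a rotation vector about the tool's x, y, z in rad, a list of three; "claw": the finger opening in mm, from 0 to 85.4. In form: {"translation": [[dx, dy, dz], ...], "rotation": [[ax, ay, az], ...], "claw": [claw, ...]}. A call has 1 to 10 rows; each row shifts and turns the commanded pose from where the row before left it, along the tool's axes as they then stand; what a row does not reach is not made up. A row lasts 1/10 s, in which the tool goes at most 50 mm and 8.59 degrees, less where a joint would pass 70% of its speed; a pose out of reach is approached as far as the arm can. A call is refused whole if a number of a shift passes 50 or a number of a turn 0.15, either way. A call with a gripper value outside its range is refused whole. The fingers move at their own pace and stop on an object; FORCE is the grip in N (left out, the last holds). Time passes only in rows, so rows that do not move let the fingers close. It gives the time, the measured TCP pose, the force and the opening at its end, in the units of the state.
- sense(): the state, without advancing time (a new reading comes with each control period).
- snapshot(name): name is "scene" or "top" or "wrist"; returns a dict with "frame" (480x640x3 uint8, red, green, blue), "intrinsics" (3x3 intrinsics, pixels), "extrinsics" (4x4, takes a point from camera to world coordinates). Camera axes: x right, y up, looking along -z (the intrinsics and any distortion apply to the point x, -y, -z); pixel columns grow to the right and rows downward; lengths in mm; the calibration is good to about 2 mm. The wrist camera is an equidistant fisheye: a pixel r from the principal point sees the ray r / f radians off the axis. A picture is of the moment at which its call begins. There is no depth.
- hand_in(): hands the job in, once; it reports no verdict.
The state is a dict: "time": time; "joint_pos": joint angles; "qd": joint speeds; "joint_efforts": joint torques, N m; "tool_pos": TCP position; "tcp_rot": TCP orientation; "ft_force": force on the tool from outside, world axes, zero at the start; "wrist_torque": the same for the moment, N m; "finger_gap": finger opening in mm.
Only numpy, scipy, OpenCV 4.12 (cv2) and the standard library are available. Lean on these libraries where they do the work, as an engineer would, in place of code of your own. Each camera call takes 0.05 s, during which the arm holds its last target.

## Working session

There is one attempt and no reset: what is moved stays moved. The work goes in short steps, Python scripts to look and compute and a shell command to move; the robot and the scene stay as the last step left them, time stands still between calls to the robot, and variables do not carry over. Pictures are saved under pics/ and viewed, and the job is handed in when it is done.

```bash
ls; mkdir -p pics; python3 - <<'E'
from bench import *
import cv2
s=sense();print(s)
for n in("scene","top","wrist"):
    d=snapshot(n);cv2.imwrite(f"pics/{n}0.png",d["frame"][:,:,::-1]);print(n,d["intrinsics"],d["extrinsics"])
E
```

```text
pics
{'time': 0.0, 'joint_pos': array([ 6.47805140e+01,  7.51466205e+00,  8.53289909e+01, -1.45552571e-03,
        8.72615865e+01, -4.89294973e+00]), 'qd': array([-0.01772268, -0.06784107, -0.07817746,  0.01962626,  0.05387674,
       -0.00930406]), 'joint_efforts': array([-3.34514072e-03, -5.69383335e+01, -5.00571477e+01, -4.63594879e-04,
        1.43153826e-02,  1.65097696e-07]), 'tool_pos': array([208.17478851, 562.14522324, 230.25184586]), 'tcp_rot': array([-1.79895020e+02, -7.52788642e-03,  1.59673528e+02]), 'ft_force': array([ 0.34347009, -0.52575099, -0.44012653]), 'wrist_torque': array([-0.00718018, -0.02395263,  0.01792443]), 'finger_gap': 85.3301568203648}
scene [[596.10774396   0.         328.79044222]
 [  0.         596.10774396 233.54117798]
 [  0.           0.           1.        ]] [[-5.20534584e-01 -5.66610085e-01  6.38746240e-01  1.11003103e+03]
 [ 8.53838002e-01 -3.47267196e-01  3.87770758e-01  3.18770649e+02]
 [ 2.10079345e-03  7.47233904e-01  6.64557808e-01  6.31566259e+02]
 [ 0.00000000e+00  0.00000000e+00  0.00000000e+00  1.00000000e+00]]
top [[483.98578028   0.         321.07505005]
 [  0.         483.98578028 249.13124103]
 [  0.           0.           1.        ]] [[ 5.38689555e-02  9.72216166e-01 -2.27802245e-01  3.59054531e+02]
 [-9.98531803e-01  5.37474881e-02 -6.74132281e-03 -5.97124312e+00]
 [ 5.68977544e-03  2.27830934e-01  9.73684082e-01  9.30828365e+02]
 [ 0.00000000e+00  0.00000000e+00  0.00000000e+00  1.00000000e+00]]
wrist [[371.64829954   0.         320.51584514]
 [  0.         371.64829954 241.79207199]
 [  0.           0.           1.        ]] [[ 3.46783653e-01 -8.89781009e-01 -2.96699939e-01  1.30481380e+02]
 [ 9.37943048e-01  3.28306151e-01  1.11704567e-01  5.89594253e+02]
 [-1.98418766e-03 -3.17024963e-01  9.48415118e-01  3.73648062e+02]
 [ 0.00000000e+00  0.00000000e+00  0.00000000e+00  1.00000000e+00]]
```

View pics/scene0.png

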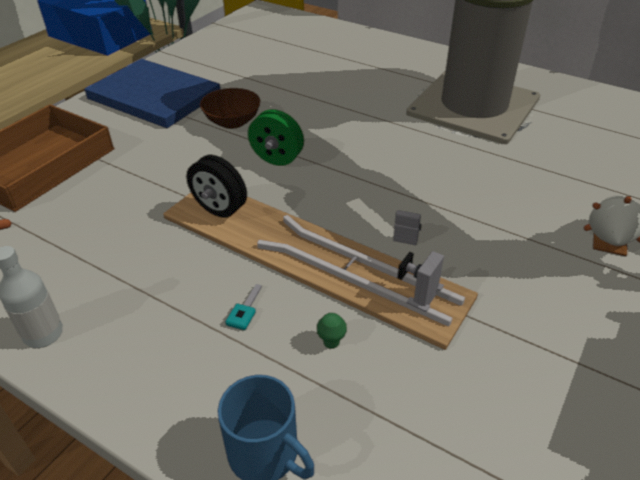

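View pics/top0.png

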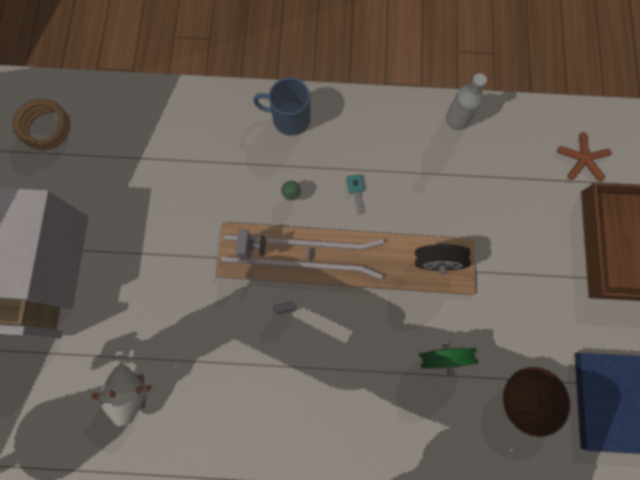

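View pics/wrist0.png

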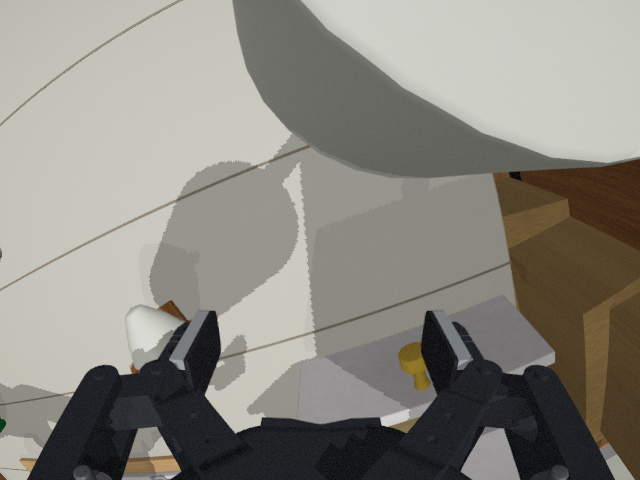

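The target is the black wheel with white hub faces (scene 216,186; top 442,258). The all-green wheel (scene 276,137; top 448,357) is the look-alike. I'll confirm that in a crop and measure the scene.

```bash
cat > h.py <<'E'
import numpy as np,cv2
from bench import *
def ray(d,u,v):
    K=np.array(d["intrinsics"]);T=np.array(d["extrinsics"])
    c=np.array([(u-K[0,2])/K[0,0],-(v-K[1,2])/K[1,1],-1.0])
    return T[:3,3],T[:3,:3]@c
def onz(d,u,v,z):
    o,r=ray(d,u,v);return o+r*(z-o[2])/r[2]
def proj(d,p):
    K=np.array(d["intrinsics"]);T=np.array(d["extrinsics"])
    c=T[:3,:3].T@(np.array(p,float)-T[:3,3]);return np.array([K[0,2]+K[0,0]*c[0]/-c[2],K[1,2]-K[1,1]*c[1]/-c[2]])
def tri(d1,a,d2,b):
    o,r=ray(d1,*a);p,s=ray(d2,*b)
    A=np.array([r,-s]).T;t=np.linalg.lstsq(A,p-o,rcond=None)[0]
    P,Q=o+r*t[0],p+s*t[1];return (P+Q)/2,np.linalg.norm(P-Q)
E
python3 - <<'E'
import cv2,numpy as np
a=cv2.imread("pics/scene0.png");b=cv2.imread("pics/top0.png")
c=cv2.resize(a[90:240,160:320],None,fx=4.5,fy=4,interpolation=cv2.INTER_CUBIC)[:,:,:]
cv2.imwrite("pics/c1.png",cv2.resize(a[90:230,160:320],None,fx=4,fy=4,interpolation=cv2.INTER_CUBIC))
cv2.imwrite("pics/c2.png",cv2.convertScaleAbs(cv2.resize(b[215:315,205:485],None,fx=2.8,fy=2.8,interpolation=cv2.INTER_CUBIC),alpha=1.5))
cv2.imwrite("pics/c3.png",cv2.resize(a[200:350,240:490],None,fx=3.2,fy=3.2,interpolation=cv2.INTER_CUBIC))
cv2.imwrite("pics/c4.png",cv2.convertScaleAbs(cv2.resize(b[215:315,395:485],None,fx=6,fy=6,interpolation=cv2.INTER_CUBIC),alpha=1.8))
E
```

```text
(no output)
```

View pics/c1.png

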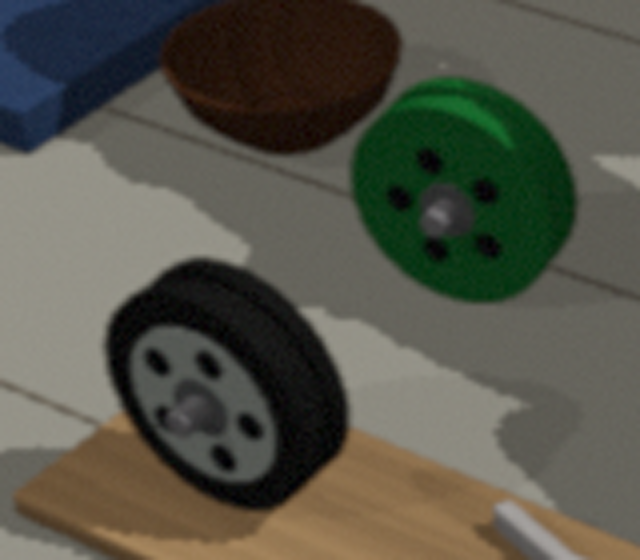

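View pics/c2.png

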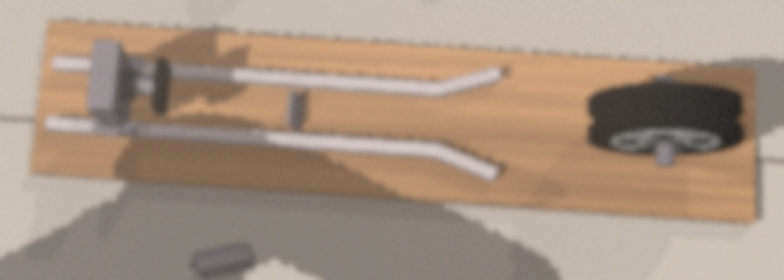

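View pics/c3.png

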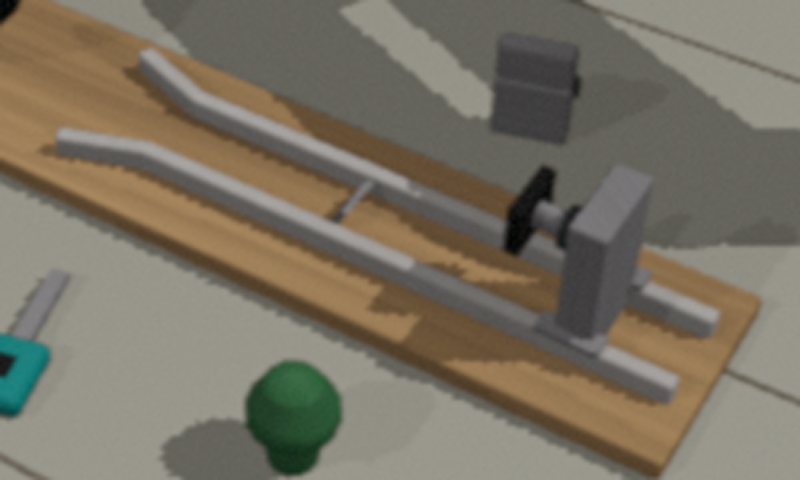

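View pics/c4.png

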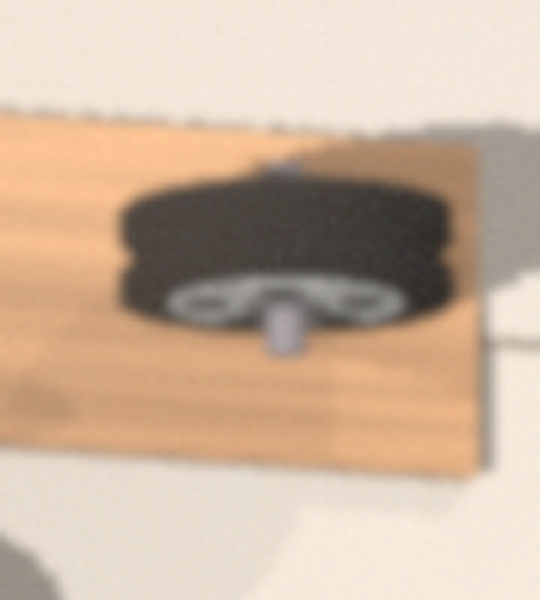

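The black wheel (c1 200,400, with white hub and stub axle) is the one to move; the green one at c1 (465,195) stays. The flap shows at top (311,254), the pad at about top (263,245).

```bash
python3 - <<'E'
from h import *
np.set_printoptions(precision=1,suppress=True)
t=snapshot("top");s=snapshot("scene")
C=[(222.1,222.1),(216.8,276.8),(475,293.9),(475.4,240)]
im=cv2.cvtColor(t["frame"],cv2.COLOR_RGB2HSV)
m=cv2.inRange(im,(8,70,60),(25,255,255));m[:210]=0;m[320:]=0;m[:,:205]=0;m[:,490:]=0
m=cv2.morphologyEx(m,cv2.MORPH_CLOSE,np.ones((25,25)))
c=max(cv2.findContours(m,0,1)[0],key=cv2.contourArea);print("box",cv2.boxPoints(cv2.minAreaRect(c)))
P=np.array([onz(t,*p,12) for p in C]);print(P)
print("L",np.linalg.norm(P[0]-P[3]),np.linalg.norm(P[1]-P[2]),"W",np.linalg.norm(P[0]-P[1]),np.linalg.norm(P[2]-P[3]))
cen=P.mean(0);ex=(P[0]+P[1]-P[2]-P[3])[:2];ex/=np.linalg.norm(ex);ey=np.array([-ex[1],ex[0]])
print("cen",cen,"yaw",np.degrees(np.arctan2(ex[1],ex[0])))
def loc(p):return np.array([(p[:2]-cen[:2])@ex,(p[:2]-cen[:2])@ey])
# scene check: board right corners in scene, c3 scale3.2 off(240,200)
for q in [(760,300),(657,472)]:print("scene corner",loc(onz(s,240+q[0]/3.2,200+q[1]/3.2,12)))
for h in (50,62):
  a=onz(t,442.5,273.7,h)
near=onz(t,442.6,271.5,62+2);far=onz(t,441.5,242.5,62+4)
print("axle near",near,loc(near),"far",far,loc(far))
# scene near stub end: c1 (178,420)/4+(160,90)
q=(160+178/4,90+418/4);print("scene stub end",onz(s,*q,62),loc(onz(s,*q,62)))
print("flap", [loc(onz(t,311.1,253.6,z)) for z in(12,26)], "scene",loc(onz(s,240+355/3.2,200+198/3.2,20)))
for z in (50,62):print("pad",loc(onz(t,205+155/2.8,215+85/2.8,z)), loc(onz(s,240+527/3.2,200+212/3.2,z)))
E
```

```text
box [[215.5 276.8]
 [219.3 221.4]
 [477.7 238.9]
 [473.9 294.3]]
[[ 617.9  198.3   12. ]
 [ 508.4  197.5   12. ]
 [ 502.5 -298.2   12. ]
 [ 609.1 -301.    12. ]]
L 499.3838066967181 495.75935093657387 W 109.50922790955211 106.65838001257814
cen [559.5 -50.8  12. ] yaw 89.14913189061866
scene corner [251.9  49.2]
scene corner [251.9 -61.5]
axle near [ 532.3 -223.4   64. ] [-172.9   24.7] far [ 586.2 -221.    66. ] [-169.8  -29.2]
scene stub end [ 585.5 -225.4   62. ] [-174.1  -28.6]
flap [array([70.2, -3.5]), array([69.7, -0.4])] scene [72.9  2. ]
pad [164.9  -4.2] [155.1   7.5]
pad [163.2  -1.4] [159.7  -3.9]
```

```bash
python3 -m creep '{"translation":[[0,0,-4],[0,0,-4],[0,0,-4],[0,0,-4],[0,0,-4],[0,0,-4],[0,0,0],[0,0,0],[0,0,0]],"rotation":[[0,0,0.15],[0,0,0.15],[0,0,0.15],[0,0,0.15],[0,0,0.15],[0,0,0.15],[0,0,0.15],[0,0,0.15],[0,0,0.02]],"claw":[85,85,85,85,85,85,85,85,85]}' 20
```

```text
time: 1.15
tool_pos: [208.4, 562.6, 255.2]
tcp_rot: [-180.0, 0.0, 89.6]
ft_force: [-0.4, 0.7, -0.0]
finger_gap: 84.7
```

```bash
python3 -m creep '{"translation":[[-30,14,0],[-46,21,0],[-46,21,0],[-46,21,0],[-46,21,0],[-46,21,0],[-46,21,0],[-46,21,0],[-46,21,0],[-46,21,0]],"rotation":[[0,0,0],[0,0,0],[0,0,0],[0,0,0],[0,0,0],[0,0,0],[0,0,0],[0,0,0],[0,0,0],[0,0,0]],"claw":[85,85,85,85,85,85,85,85,85,85]}'
python3 -m creep '{"translation":[[-46,21,0],[-46,21,0],[-46,21,0],[-46,21,0],[-46,21,0],[-46,21,0],[-40,18,0],[-22,10,0],[0,0,0],[0,0,0]],"rotation":[[0,0,0],[0,0,0],[0,0,0],[0,0,0],[0,0,0],[0,0,0],[0,0,0],[0,0,0],[0,0,0],[0,0,0]],"claw":[85,85,85,85,85,85,85,85,85,85]}'
python3 - <<'E'
from h import *
d=snapshot("wrist");cv2.imwrite("pics/w1.png",d["frame"][:,:,::-1]);print(d["extrinsics"])
E
```

```text
time: 2.15
tool_pos: [408.0, 120.6, 255.6]
tcp_rot: [179.9, -0.0, 90.0]
ft_force: [1.2, 1.4, 0.6]
finger_gap: 84.8
time: 3.15
tool_pos: [558.5, -213.1, 254.8]
tcp_rot: [-179.9, -0.0, 89.9]
ft_force: [0.0, 1.0, -0.6]
finger_gap: 85.1
[[ 9.99996513e-01  1.15696505e-03  2.37398186e-03  5.57734334e+02]
 [-1.85018584e-03  9.48367533e-01  3.17168092e-01 -1.32612922e+02]
 [-1.88445493e-03 -3.17171378e-01  9.48366367e-01  3.98117614e+02]
 [ 0.00000000e+00  0.00000000e+00  0.00000000e+00  1.00000000e+00]]
```

View pics/w1.png

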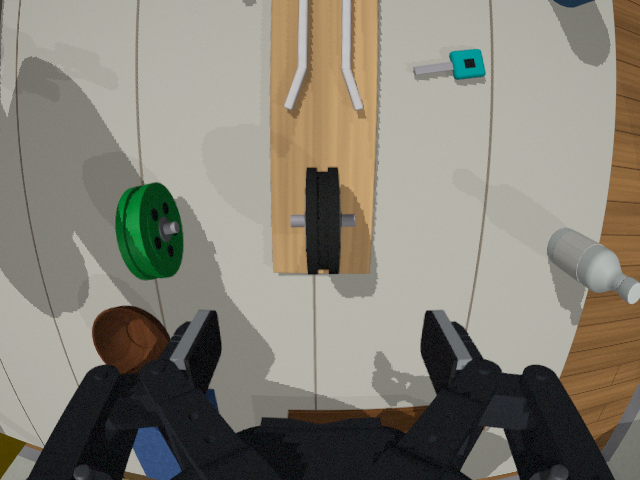

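The wrist view shows the wheel at (323,220), stub ends at (291,221) and (354,220), the board's rear edge at row 272 and the rails at (303,30) and (347,30).

```bash
cat >> h.py <<'E'
def wz(d,u,v,z):
    K=np.array(d["intrinsics"]);T=np.array(d["extrinsics"])
    x=cv2.fisheye.undistortPoints(np.array([[[u,v]]],float),K,np.zeros(4))[0,0]
    r=T[:3,:3]@np.array([x[0],-x[1],-1.0]);o=T[:3,3];return o+r*(z-o[2])/r[2]
E
python3 - <<'E'
import cv2
a=cv2.imread("pics/w1.png")
cv2.imwrite("pics/w1c.png",cv2.resize(a[150:290,255:395],None,fx=4.2,fy=4.2,interpolation=cv2.INTER_CUBIC))
cv2.imwrite("pics/w1d.png",cv2.resize(a[0:140,255:395],None,fx=4.2,fy=4.2,interpolation=cv2.INTER_CUBIC))
E
```

```text
(no output)
```

View pics/w1c.png

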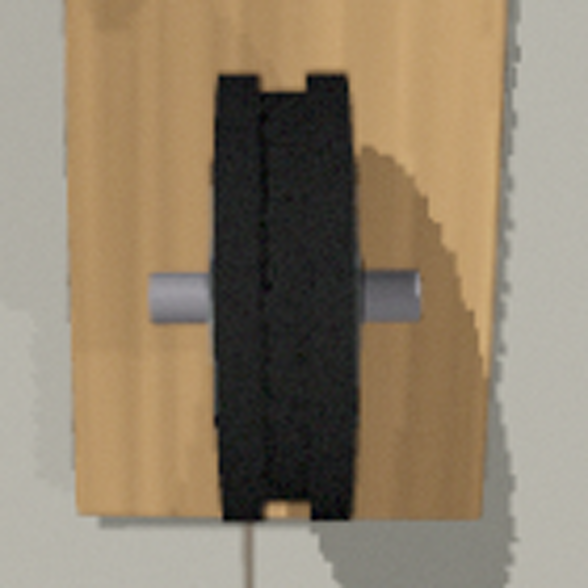

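View pics/w1d.png

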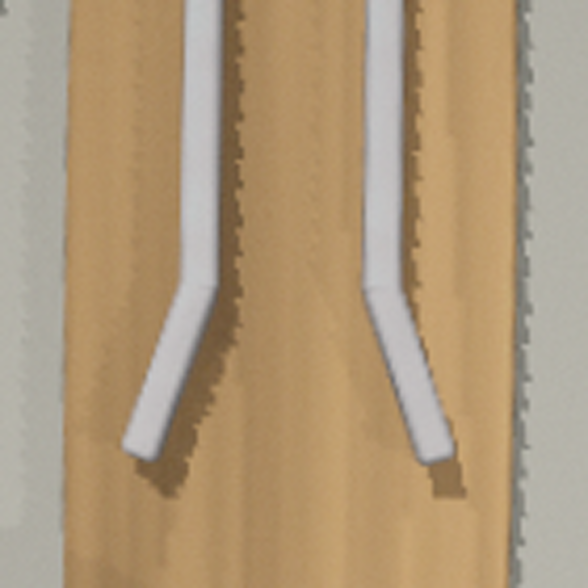

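```bash
python3 - <<'E'
from h import *
np.set_printoptions(precision=1,suppress=True)
d=snapshot("wrist")
f=lambda u,v:(255+u/4.2,150+v/4.2); g=lambda u,v:(255+u/4.2,v/4.2)
A=wz(d,*f(150,298),62);B=wz(d,*f(420,295),62);print("axle",A,B,(A+B)/2,np.linalg.norm(A-B))
print("rear corners",wz(d,*f(78,514),12),wz(d,*f(483,518),12))
for n,(p,q) in {"bend":((216,285),(364,288)),"far":((221,10),(366,10)),"edge0":((71,0),(517,0)),"edge1":((64,580),(508,580))}.items():
    z=24 if n in("bend","far") else 12
    P,Q=wz(d,*g(*p),z),wz(d,*g(*q),z);print(n,P,Q,"mid",(P+Q)/2,np.linalg.norm(P-Q))
print(sense()["tool_pos"],sense()["tcp_rot"])
E
```

```text
axle [ 529.  -223.8   62. ] [ 589.4 -223.1   62. ] [ 559.2 -223.4   62. ] 60.42402327055305
rear corners [ 503.5 -297.8   12. ] [ 613.1 -299.1   12. ]
bend [543.3 -77.1  24. ] [577.9 -77.8  24. ] mid [560.6 -77.4  24. ] 34.612318478024925
far [544.5  -7.2  24. ] [578.7  -7.   24. ] mid [561.6  -7.1  24. ] 34.19882040479869
edge0 [507.3   1.   12. ] [616.6   1.4  12. ] mid [561.9   1.2  12. ] 109.30216987350575
edge1 [ 505.1 -148.1   12. ] [ 614.4 -148.1   12. ] mid [ 559.7 -148.1   12. ] 109.29102844037234
[ 558.6 -212.   255.3] [-180.    -0.    89.9]
```

```bash
python3 -m creep '{"translation":[[-4,0.5,20],[-4,0,30],[-3,0,30],[0,0,30],[0,0,30],[0,0,25],[0,0,15],[0,0,10],[0,0,0],[0,0,0]],"rotation":[[0,0,0.01],[0,0,0],[0,0,0],[0,0,0],[0,0,0],[0,0,0],[0,0,0],[0,0,0],[0,0,0],[0,0,0]],"claw":[85,85,85,85,85,85,85,85,85,85]}'
python3 - <<'E'
from h import *
d=snapshot("wrist");cv2.imwrite("pics/w2.png",d["frame"][:,:,::-1]);s=sense();print(s["tool_pos"],s["tcp_rot"])
E
```

```text
time: 4.25
tool_pos: [559.9, -224.1, 66.6]
tcp_rot: [179.9, 0.0, 89.2]
ft_force: [0.0, 0.5, -0.5]
finger_gap: 84.8
[ 560.25614523 -224.40273682   67.01915092] [1.79869173e+02 6.32100936e-02 8.92179618e+01]
```

View pics/w2.png

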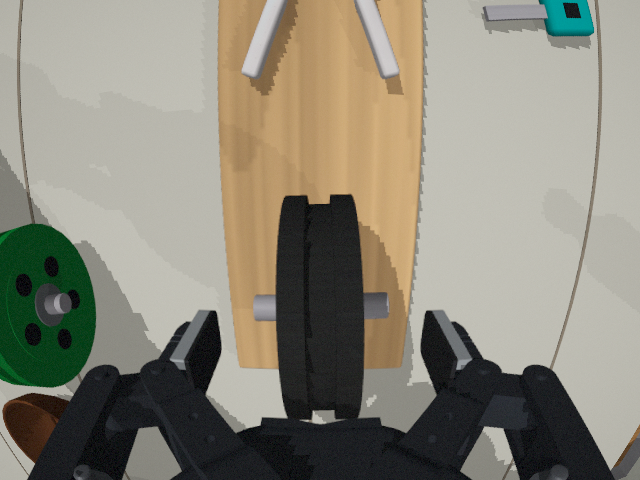

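```bash
python3 -m creep '{"translation":[[0.6,-0.5,6],[0,0,6],[0,0,4],[0,0,3],[0,0,0],[0,0,0]],"rotation":[[0,0,0],[0,0,0],[0,0,0],[0,0,0],[0,0,0],[0,0,0]],"claw":[85,85,85,85,85,85]}'
python3 - <<'E'
from h import *
d=snapshot("wrist");cv2.imwrite("pics/w3.png",d["frame"][:,:,::-1])
d=snapshot("scene");cv2.imwrite("pics/s3.png",cv2.resize(d["frame"][90:240,140:340,::-1],None,fx=4,fy=4));s=sense();print(s["tool_pos"],s["tcp_rot"],s["ft_force"])
E
```

```text
time: 4.9
tool_pos: [558.6, -223.4, 46.2]
tcp_rot: [-180.0, -0.0, 89.2]
ft_force: [0.1, -0.8, -0.6]
finger_gap: 85.5
[ 558.87478312 -223.53162105   46.52851793] [1.79980002e+02 9.51242255e-03 8.91993506e+01] [0.10812517 1.10417328 0.59469449]
```

View pics/w3.png

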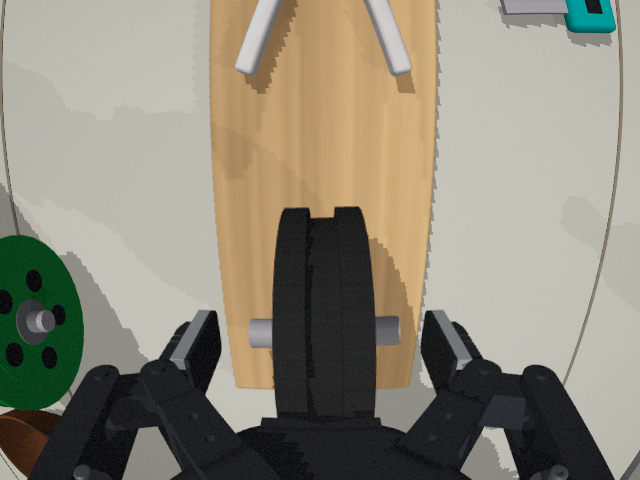

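View pics/s3.png

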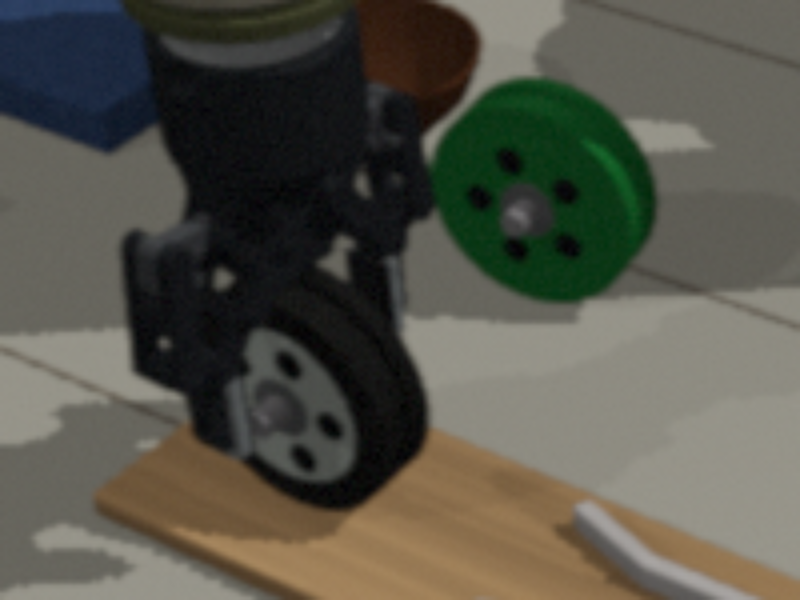

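The pads flank the stubs (wrist (250,333) and (400,331)) and the wheel is still upright. I'm closing gently.

```bash
python3 -m creep '{"translation":[[0,0,0],[0,0,0],[0,0,0],[0,0,0],[0,0,0],[0,0,0],[0,0,0]],"rotation":[[0,0,0],[0,0,0],[0,0,0],[0,0,0],[0,0,0],[0,0,0],[0,0,0]],"claw":[75,68,64,61,58,56,56]}' 20
python3 - <<'E'
from h import *
d=snapshot("wrist");cv2.imwrite("pics/w4.png",d["frame"][:,:,::-1])
s=sense();print(s["tool_pos"],s["tcp_rot"],s["ft_force"],s["finger_gap"])
E
```

```text
time: 5.7
tool_pos: [559.3, -223.6, 46.8]
tcp_rot: [179.9, 0.0, 89.2]
ft_force: [4.1, -0.2, 2.3]
finger_gap: 59.5
[ 559.34905338 -223.60195225   46.79719294] [1.79920460e+02 2.54995578e-02 8.91968602e+01] [3.9493272  0.69579406 2.06813521] 59.27335626451421
```

View pics/w4.png

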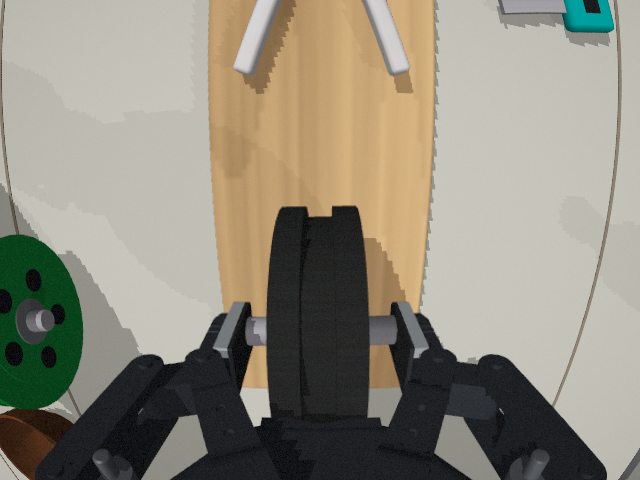

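```bash
python3 -m creep '{"translation":[[1,0.3,0],[2,0,0],[3,0,0],[4,0,0],[4,0,0],[4,0,0],[4,0,0],[4,0,0],[4,0,0],[4,0,0]],"rotation":[[0,0,0],[0,0,0],[0,0,0],[0,0,0],[0,0,0],[0,0,0],[0,0,0],[0,0,0],[0,0,0],[0,0,0]],"claw":[56,56,56,56,56,56,56,56,56,56]}' 20
python3 - <<'E'
from h import *
d=snapshot("wrist");cv2.imwrite("pics/w5.png",d["frame"][:,:,::-1])
s=sense();print(s["tool_pos"],s["ft_force"],s["finger_gap"])
E
```

```text
time: 6.75
tool_pos: [559.5, -189.1, 46.7]
tcp_rot: [-180.0, 0.0, 89.2]
ft_force: [1.6, 0.8, 6.6]
finger_gap: 59.8
[ 559.49897895 -188.42418686   46.64856359] [1.4565925  0.89332115 6.9116234 ] 59.14778195292239
```

View pics/w5.png

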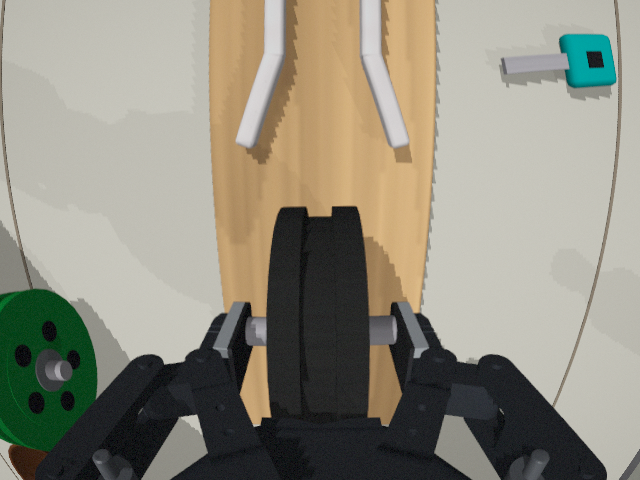

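```bash
python3 -m creep '{"translation":[[3,0,-0.3],[4,0,0],[4,0,0],[4,0,0],[4,0,0],[2,0,0]],"rotation":[[0,0,0],[0,0,0],[0,0,0],[0,0,0],[0,0,0],[0,0,0]],"claw":[56,56,56,56,56,56]}' 20
```

```text
time: 7.4
tool_pos: [559.5, -167.8, 46.7]
tcp_rot: [-180.0, -0.0, 89.2]
ft_force: [0.5, 0.4, 6.3]
finger_gap: 59.2
```

```bash
python3 -m creep '{"translation":[[3,0,-0.5],[4,0,0],[4,0,0],[4,0,0],[4,0,0],[2,0,0]],"rotation":[[0,0,0],[0,0,0],[0,0,0],[0,0,0],[0,0,0],[0,0,0]],"claw":[56,56,56,56,56,56]}' 20
```

```text
time: 8.0
tool_pos: [559.5, -146.8, 46.7]
tcp_rot: [-179.9, -0.0, 89.2]
ft_force: [-0.7, -0.6, 2.0]
finger_gap: 59.5
```

```bash
python3 -m creep '{"translation":[[3,0.2,0],[4,0.2,0],[4,0.2,0],[4,0.2,0],[4,0.2,0],[4,0,0],[4,0,0],[4,0,0],[3,0,0],[0,0,0]],"rotation":[[0,0,0],[0,0,0],[0,0,0],[0,0,0],[0,0,0],[0,0,0],[0,0,0],[0,0,0],[0,0,0],[0,0,0]],"claw":[56,56,56,56,56,56,56,56,56,56]}' 20
python3 - <<'E'
from h import *
d=snapshot("wrist");cv2.imwrite("pics/w6.png",d["frame"][:,:,::-1])
s=sense();print(s["tool_pos"],s["ft_force"],s["finger_gap"])
E
```

```text
time: 9.0
tool_pos: [559.9, -112.7, 46.6]
tcp_rot: [-179.8, -0.0, 89.2]
ft_force: [-9.1, 0.1, 6.4]
finger_gap: 59.1
[ 559.90426335 -112.83089113   46.63169492] [-8.20454469  0.23674698  7.93138509] 58.946054384706926
```

View pics/w6.png

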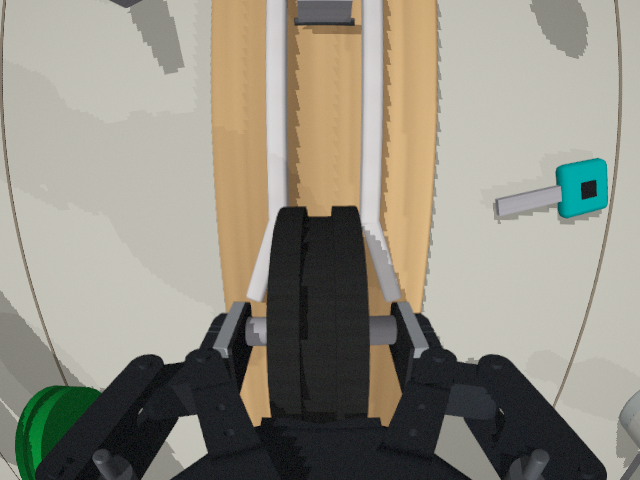

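```bash
python3 - <<'E'
from h import *
np.set_printoptions(precision=1,suppress=True)
im=cv2.imread("pics/w6.png");cv2.imwrite("pics/w6c.png",cv2.resize(im[120:300,240:400],None,fx=3.3,fy=3.3,interpolation=cv2.INTER_CUBIC))
d=snapshot("wrist")
hsv=cv2.cvtColor(im,cv2.COLOR_BGR2HSV)
for v in (40,100,150,190):
    row=hsv[v,230:420];b=[i+230 for i in range(190) if row[i,1]<40 and row[i,2]>120]
    l=[u for u in b if 260<u<300];r=[u for u in b if 350<u<390]
    L,R=wz(d,max(l)+.5,v,24),wz(d,min(r)-.5,v,24);print(v,max(l),min(r),L,R,(L+R)/2)
A=wz(d,247,332,62);B=wz(d,397,330,62);print(A,B)
E
```

```text
40 285 362 [544.9   5.2  24. ] [578.1   4.9  24. ] [561.5   5.1  24. ]
100 285 362 [544.5 -22.2  24. ] [577.8 -22.6  24. ] [561.1 -22.4  24. ]
150 286 361 [544.4 -44.7  24. ] [577.3 -45.1  24. ] [560.8 -44.9  24. ]
190 286 360 [543.8 -62.9  24. ] [577.  -63.3  24. ] [560.4 -63.1  24. ]
[ 528.6 -113.9   62. ] [ 590.1 -113.6   62. ]
```

View pics/w6c.png

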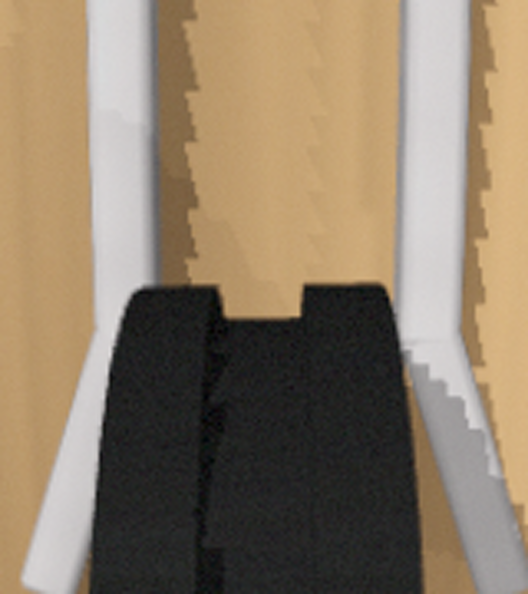

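```bash
python3 - <<'E'
from h import *
np.set_printoptions(precision=1,suppress=True)
d=snapshot("wrist")
print(wz(d,279.8,208,66),wz(d,357.5,208,66))
print(sense()["wrist_torque"])
E
python3 -m creep '{"translation":[[1,-0.3,-0.4],[2,-0.2,-0.2],[3,0,0],[3,0,0],[1,0,0]],"rotation":[[0,0,0],[0,0,0],[0,0,0],[0,0,0],[0,0,0]],"claw":[56,56,56,56,56]}' 20
```

```text
[545.5 -61.5  66. ] [572.2 -61.9  66. ]
[0.1 1.7 0. ]
time: 9.65
tool_pos: [560.0, -102.7, 46.8]
tcp_rot: [-179.8, -0.0, 89.2]
ft_force: [-6.2, -0.5, 0.9]
finger_gap: 59.1
```

```bash
python3 - <<'E'
from h import *
d=snapshot("scene")["frame"][:,:,::-1];t=snapshot("top")["frame"][:,:,::-1]
a=cv2.resize(d[120:280,190:350],None,fx=2.5,fy=2.5,interpolation=cv2.INTER_CUBIC);w=snapshot("wrist")["frame"][:,:,::-1]
b=cv2.resize(w[180:340,240:400],None,fx=2.5,fy=2.5,interpolation=cv2.INTER_CUBIC)
cv2.imwrite("pics/x7.png",np.hstack([a,b]));print(sense()["ft_force"])
E
```

```text
[-5.22932569 -0.15664922  0.42402365]
```

View pics/x7.png

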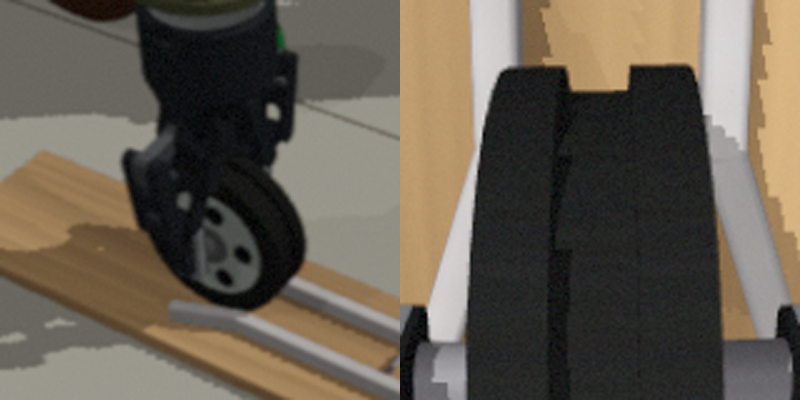

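```bash
python3 -m creep '{"translation":[[2,0,0],[3,0,0],[3,0,0],[4,0,0],[4,0,0],[4,0,0],[3,0,0],[1,0,0]],"rotation":[[0,0,0.006],[0,0,0.006],[0,0,0],[0,0,0],[0,0,0],[0,0,0],[0,0,0],[0,0,0]],"claw":[56,56,56,56,56,56,56,56]}' 20
```

```text
time: 10.6
tool_pos: [561.8, -79.0, 47.6]
tcp_rot: [180.0, -0.0, 88.5]
ft_force: [-0.2, -0.4, -7.3]
finger_gap: 59.5
```

```bash
python3 -m creep '{"translation":[[0,0,0.4],[0,0,0.3],[0,0,0]],"rotation":[[0,0,0],[0,0,0],[0,0,0]],"claw":[56,56,56]}' 20
python3 - <<'E'
from h import *
np.set_printoptions(precision=1,suppress=True)
w=snapshot("wrist");im=w["frame"][:,:,::-1];cv2.imwrite("pics/w8.png",im)
s=sense();print(s["ft_force"],s["tool_pos"])
hsv=cv2.cvtColor(im.copy(),cv2.COLOR_BGR2HSV)
for v in (60,120,180):
    row=hsv[v,230:420];b=[i+230 for i in range(190) if row[i,1]<40 and row[i,2]>110]
    l=[u for u in b if 255<u<305];r=[u for u in b if 340<u<395]
    if l and r:
        L,R=wz(w,max(l)+.5,v,24),wz(w,min(r)-.5,v,24);print(v,max(l),min(r),(L+R)/2,np.linalg.norm(L-R))
E
```

```text
time: 10.9
tool_pos: [561.8, -79.6, 47.1]
tcp_rot: [180.0, 0.0, 88.5]
ft_force: [0.0, 0.3, -7.2]
finger_gap: 59.4
[ 0.2  0.2 -5.8] [561.8 -79.6  47. ]
60 280 355 [562.1  29.   24. ] 32.35967214469864
120 281 356 [561.8   1.8  24. ] 32.633243852991974
180 281 356 [561.1 -25.3  24. ] 33.48717154756134
```

View pics/w8.png

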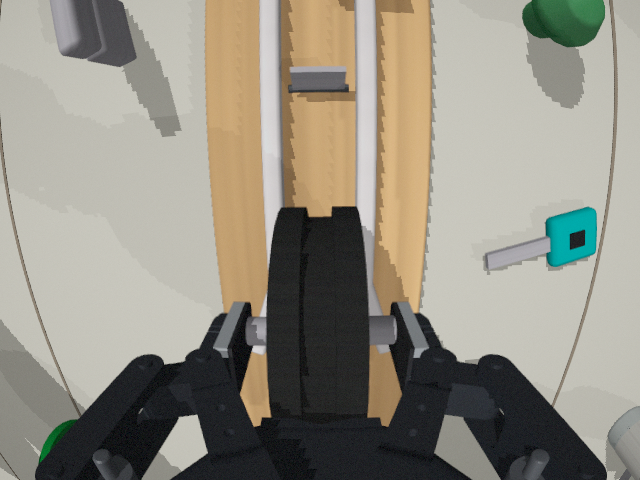

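```bash
python3 -m creep '{"translation":[[0,0,0.3],[0,0,0.2],[0,0,0]],"rotation":[[0,0,0],[0,0,0],[0,0,0]],"claw":[56,56,56]}' 20
```

```text
time: 11.25
tool_pos: [562.0, -79.6, 46.9]
tcp_rot: [180.0, 0.0, 88.5]
ft_force: [-1.8, 0.2, -2.2]
finger_gap: 59.1
```

```bash
python3 -m creep '{"translation":[[2,-0.2,0.2],[3,-0.2,0.1],[3,-0.2,0],[3,-0.2,0],[3,0,0],[1,0,0]],"rotation":[[0,0,-0.004],[0,0,0],[0,0,0],[0,0,0],[0,0,0],[0,0,0]],"claw":[56,56,56,56,56,56]}' 20
```

```text
time: 11.85
tool_pos: [561.9, -64.1, 46.7]
tcp_rot: [179.9, 0.0, 88.8]
ft_force: [-0.0, 0.9, 2.5]
finger_gap: 59.3
```

```bash
python3 -m creep '{"translation":[[2,-0.2,0],[4,-0.2,0],[4,-0.2,0],[4,0,0],[4,0,0],[2,0,0]],"rotation":[[0,0,0],[0,0,0],[0,0,0],[0,0,0],[0,0,0],[0,0,0]],"claw":[56,56,56,56,56,56]}' 20
```

```text
time: 12.45
tool_pos: [561.8, -43.9, 46.7]
tcp_rot: [179.9, 0.0, 88.8]
ft_force: [2.8, 0.4, 4.8]
finger_gap: 59.3
```

```bash
python3 - <<'E'
from h import *
np.set_printoptions(precision=1,suppress=True)
w=snapshot("wrist");im=w["frame"][:,:,::-1];cv2.imwrite("pics/w9.png",cv2.resize(im[40:360,200:440],None,fx=2.4,fy=1.8))
s=sense();print(s["ft_force"],s["tool_pos"])
E
```

```text
[3.7 0.7 5.1] [561.8 -43.8  46.7]
```

View pics/w9.png

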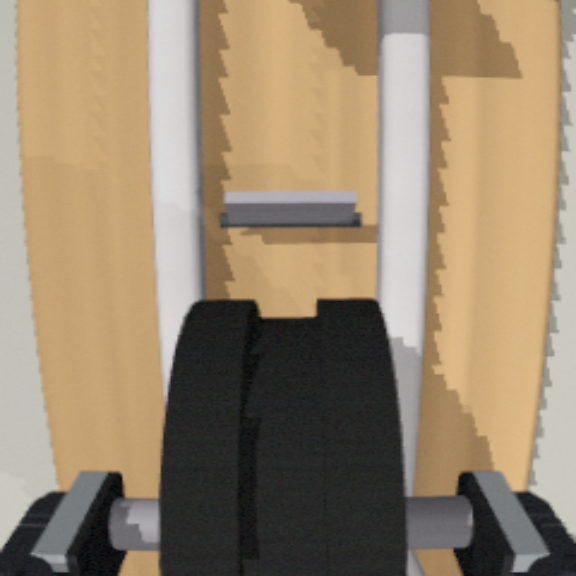

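```bash
python3 - <<'E'
from h import *
np.set_printoptions(precision=1,suppress=True)
w=snapshot("wrist")
print("hinge",wz(w,321,162,12),"edge",wz(w,321,40+203/1.8,26),wz(w,321,40+192/1.8,26))
E
python3 -m creep '{"translation":[[2,0.1,-0.2],[4,0.1,-0.1],[4,0,0],[4,0,0],[4,0,0],[3,0,0]],"rotation":[[0,0,0],[0,0,0],[0,0,0],[0,0,0],[0,0,0],[0,0,0]],"claw":[56,56,56,56,56,56]}' 20
```

```text
hinge [562.1  17.3  12. ] edge [562.2  23.   26. ] [562.3  25.7  26. ]
time: 13.15
tool_pos: [561.9, -22.9, 46.7]
tcp_rot: [180.0, -0.0, 88.8]
ft_force: [3.5, 0.2, 5.3]
finger_gap: 59.1
```

```bash
python3 -m creep '{"translation":[[2,0.2,-0.2],[3,0,-0.1],[3,0,0],[3,0,0],[3,0,0],[3,0,0],[3,0,0]],"rotation":[[0,0,0],[0,0,0],[0,0,0],[0,0,0],[0,0,0],[0,0,0],[0,0,0]],"claw":[56,56,56,56,56,56,56]}' 20
```

```text
time: 13.85
tool_pos: [562.2, -3.2, 46.7]
tcp_rot: [-180.0, 0.0, 88.7]
ft_force: [1.9, -0.4, 4.9]
finger_gap: 59.5
```

```bash
python3 -m creep '{"translation":[[2,0.1,-0.2],[3,0,0],[3,0,0],[3,0,0],[3,0,0]],"rotation":[[0,0,0],[0,0,0],[0,0,0],[0,0,0],[0,0,0]],"claw":[56,56,56,56,56]}' 20
```

```text
time: 14.35
tool_pos: [562.5, 10.3, 47.1]
tcp_rot: [-179.9, 0.0, 88.7]
ft_force: [-1.6, -3.2, 10.3]
finger_gap: 59.2
```

```bash
python3 -m creep '{"translation":[[0,0,-0.5],[1,0,-0.2],[2,0,0]],"rotation":[[0,0,0],[0,0,0],[0,0,0]],"claw":[56,56,56]}' 20
```

```text
time: 14.65
tool_pos: [562.4, 13.4, 47.6]
tcp_rot: [-179.9, 0.0, 88.7]
ft_force: [-2.6, -2.6, 8.2]
finger_gap: 59.3
```

```bash
python3 -m creep '{"translation":[[1,0,-0.4],[2,0,-0.2],[1,0,0]],"rotation":[[0,0,0],[0,0,0],[0,0,0]],"claw":[56,56,56]}' 20
python3 - <<'E'
from h import *
a=snapshot("scene")["frame"][:,:,::-1];w=snapshot("wrist")["frame"][:,:,::-1]
a=cv2.resize(a[150:310,240:400],None,fx=2.5,fy=2.5,interpolation=cv2.INTER_CUBIC)
b=cv2.resize(w[60:340,200:440],(400,400))
cv2.imwrite("pics/x10.png",np.hstack([a,b]));print(sense()["ft_force"])
E
```

```text
time: 14.95
tool_pos: [562.5, 17.9, 48.0]
tcp_rot: [-179.9, -0.0, 88.7]
ft_force: [-1.6, 0.2, 6.0]
finger_gap: 59.0
[-2.36096097 -0.96312645  4.73788418]
```

View pics/x10.png

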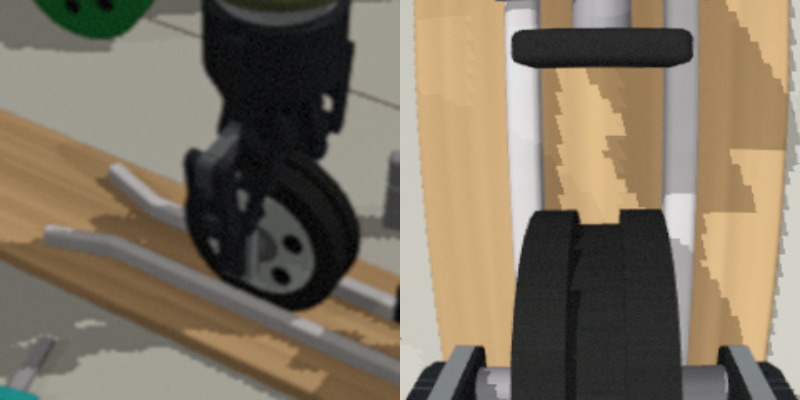

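```bash
python3 -m creep '{"translation":[[2,0,0],[3,0,0],[3,0,0],[1,0,0]],"rotation":[[0,0,0],[0,0,0],[0,0,0],[0,0,0]],"claw":[56,56,56,56]}' 20
```

```text
time: 15.45
tool_pos: [562.5, 27.1, 47.8]
tcp_rot: [-179.9, -0.0, 88.8]
ft_force: [-1.6, -0.2, 4.0]
finger_gap: 59.3
```

```bash
python3 -m creep '{"translation":[[2,0,0],[2,0,0],[2,0,0],[1,0,0]],"rotation":[[0,0,0],[0,0,0],[0,0,0],[0,0,0]],"claw":[56,56,56,56]}' 20
```

```text
time: 15.85
tool_pos: [562.7, 33.8, 47.7]
tcp_rot: [-179.9, -0.0, 88.7]
ft_force: [-2.6, 0.3, -0.8]
finger_gap: 59.4
```

```bash
python3 -m creep '{"translation":[[1,0,0.4],[2,0,0.2],[2,0,0],[1,0,0]],"rotation":[[0,0,0],[0,0,0],[0,0,0],[0,0,0]],"claw":[56,56,56,56]}' 20
```

```text
time: 16.25
tool_pos: [563.0, 39.8, 47.2]
tcp_rot: [-179.9, -0.0, 88.7]
ft_force: [-2.9, 1.2, -3.0]
finger_gap: 59.1
```

```bash
python3 -m creep '{"translation":[[1,0,0.4],[2,0,0.2],[2,0,0],[1,0,0]],"rotation":[[0,0,0],[0,0,0],[0,0,0],[0,0,0]],"claw":[56,56,56,56]}' 20
```

```text
time: 16.65
tool_pos: [563.7, 45.7, 46.9]
tcp_rot: [180.0, 0.0, 88.7]
ft_force: [-2.2, 0.1, -4.0]
finger_gap: 59.2
```

```bash
python3 -m creep '{"translation":[[1,-0.2,0.4],[2,-0.2,0.2],[1,0,0]],"rotation":[[0,0,0],[0,0,0],[0,0,0]],"claw":[56,56,56]}' 20
```

```text
time: 16.95
tool_pos: [563.7, 49.7, 46.8]
tcp_rot: [180.0, -0.0, 88.7]
ft_force: [-1.1, 0.2, -1.3]
finger_gap: 59.2
```

Fz is now near neutral. I'm moving on to the buffer in small steps.

```bash
python3 -m creep '{"translation":[[1,-0.1,0.2],[2,0,0],[2,0,0],[1,0,0]],"rotation":[[0,0,0],[0,0,0],[0,0,0],[0,0,0]],"claw":[56,56,56,56]}' 20
python3 - <<'E'
from h import *
a=snapshot("scene")["frame"][:,:,::-1];w=snapshot("wrist")["frame"][:,:,::-1]
a=cv2.resize(a[160:320,270:430],None,fx=2.5,fy=2.5,interpolation=cv2.INTER_CUBIC)
b=cv2.resize(w[60:340,200:440],(400,400))
cv2.imwrite("pics/x11.png",np.hstack([a,b]));print(sense()["ft_force"])
E
```

```text
time: 17.35
tool_pos: [563.8, 55.6, 46.7]
tcp_rot: [179.9, 0.0, 88.7]
ft_force: [-2.5, -1.8, 2.4]
finger_gap: 59.5
[-1.2033071  -0.35913879  3.32693322]
```

View pics/x11.png

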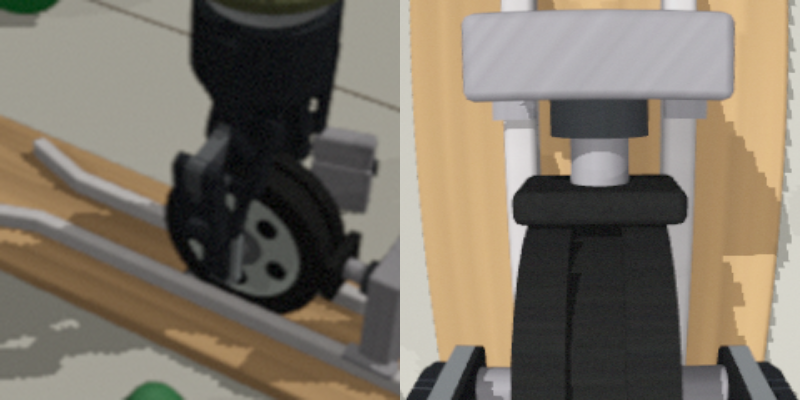

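```bash
python3 -m creep '{"translation":[[1,0,0],[1,0,0],[1,0,0],[0,0,0]],"rotation":[[0,0,0],[0,0,0],[0,0,0],[0,0,0]],"claw":[56,56,56,56]}' 20
```

```text
time: 17.85
tool_pos: [563.8, 58.3, 46.7]
tcp_rot: [180.0, 0.0, 88.7]
ft_force: [-2.1, -2.1, 5.0]
finger_gap: 59.3
```

```bash
python3 -m creep '{"translation":[[1,0,-0.2],[1,0,0],[1,0,0],[0,0,0]],"rotation":[[0,0,0],[0,0,0],[0,0,0],[0,0,0]],"claw":[56,56,56,56]}' 20
```

```text
time: 18.25
tool_pos: [563.7, 61.0, 46.7]
tcp_rot: [180.0, 0.0, 88.7]
ft_force: [-1.2, -5.2, 4.5]
finger_gap: 59.1
```

```bash
python3 -m creep '{"translation":[[1,0,-0.1],[1,0,0],[0,0,0]],"rotation":[[0,0,0],[0,0,0],[0,0,0]],"claw":[56,56,56]}' 20
python3 - <<'E'
from h import *
np.set_printoptions(precision=1,suppress=True)
a=snapshot("scene")["frame"][:,:,::-1];t=snapshot("top")["frame"][:,:,::-1];F=[]
a=cv2.resize(a[190:310,290:410],(480,480),interpolation=cv2.INTER_CUBIC)
b=cv2.convertScaleAbs(cv2.resize(t[215:295,230:330],(400,480),interpolation=cv2.INTER_CUBIC),alpha=1.6)
cv2.imwrite("pics/x12.png",np.hstack([a,b[:,:320]]));s=sense();print(s["ft_force"],s["tool_pos"],s["time"])
E
```

```text
time: 18.55
tool_pos: [563.7, 62.7, 46.7]
tcp_rot: [180.0, 0.1, 88.7]
ft_force: [-0.4, -6.7, 3.7]
finger_gap: 59.1
[-0.5 -6.7  4.5] [563.8  62.7  46.8] 18.65
```

View pics/x12.png

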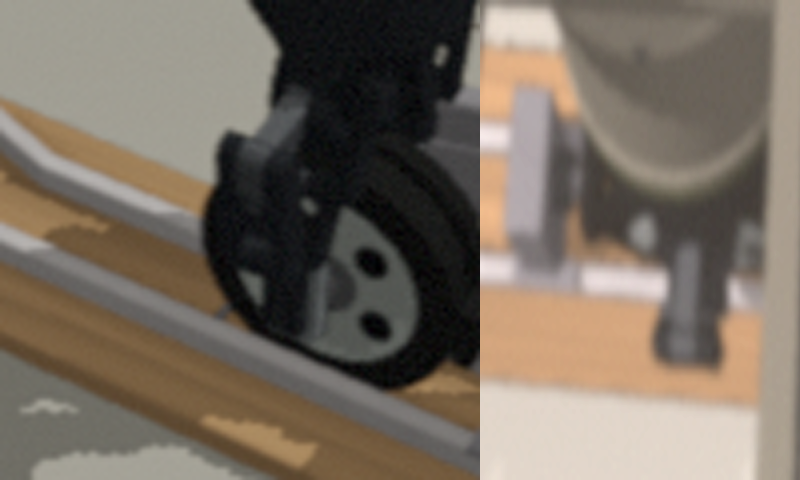

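The scene crop shows the flap's grey edge up behind the wheel at (225,312). The push force of 6.7 N is past the parking value, so I'm easing back onto the flap.

```bash
python3 -m creep '{"translation":[[-0.5,0,0],[-0.5,0,-0.1],[-0.5,0,0],[-0.5,0,0],[0,0,0]],"rotation":[[0,0,0],[0,0,0],[0,0,0],[0,0,0],[0,0,0]],"claw":[56,56,56,56,56]}' 20
```

```text
time: 19.15
tool_pos: [563.7, 61.7, 46.7]
tcp_rot: [180.0, -0.0, 88.7]
ft_force: [0.4, -1.3, 2.0]
finger_gap: 59.1
```

```bash
python3 -m creep '{"translation":[[-0.5,0,-0.1],[-0.5,0,0],[-0.3,0,0],[0,0,0]],"rotation":[[0,0,0],[0,0,0],[0,0,0],[0,0,0]],"claw":[56,56,56,56]}' 20
```

```text
time: 19.55
tool_pos: [563.5, 60.2, 46.8]
tcp_rot: [180.0, -0.0, 88.7]
ft_force: [3.0, -1.8, -0.2]
finger_gap: 59.2
```

```bash
python3 -m creep '{"translation":[[-0.5,0,0],[-0.5,0,0],[0,0,0]],"rotation":[[0,0,0],[0,0,0],[0,0,0]],"claw":[56,56,56]}' 20
python3 - <<'E'
from h import *
a=snapshot("scene")["frame"][:,:,::-1];w=snapshot("wrist")["frame"][:,:,::-1]
a=cv2.resize(a[220:290,310:380],(400,400),interpolation=cv2.INTER_CUBIC)
b=cv2.resize(w[60:340,200:440],(400,400))
cv2.imwrite("pics/x13.png",np.hstack([a,b]));print(sense()["ft_force"])
E
```

```text
time: 19.85
tool_pos: [563.5, 59.6, 46.8]
tcp_rot: [180.0, -0.0, 88.7]
ft_force: [2.5, 1.8, 1.2]
finger_gap: 59.6
[2.71297854 2.21386345 0.83833597]
```

View pics/x13.png

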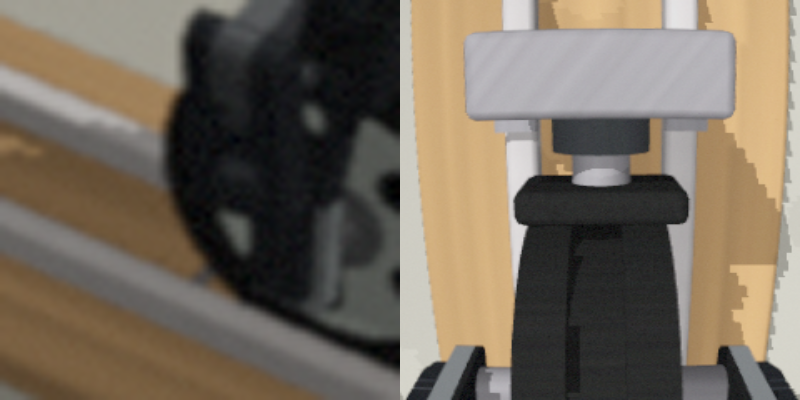

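Fy turned positive when I backed up, so the flap is holding the wheel. I'm neutralising the forces and opening slowly.

```bash
python3 -m creep '{"translation":[[0.4,0.2,0],[0,0,0],[0,0,0],[0,0,0],[0,0,0],[0,0,0],[0,0,0],[0,0,0],[0,0,0],[0,0,0]],"rotation":[[0,0,0],[0,0,0],[0,0,0],[0,0,0],[0,0,0],[0,0,0],[0,0,0],[0,0,0],[0,0,0],[0,0,0]],"claw":[56,56,60,62,66,72,78,85,85,85]}'
python3 - <<'E'
from h import *
w=snapshot("wrist")["frame"][:,:,::-1]
cv2.imwrite("pics/w14.png",w);print(sense()["ft_force"],sense()["finger_gap"])
E
```

```text
time: 20.95
tool_pos: [563.6, 59.7, 46.8]
tcp_rot: [180.0, 0.0, 88.7]
ft_force: [-0.6, 0.1, -0.0]
finger_gap: 84.6
[ 0.46191238  0.15380233 -0.72347222] 85.0289869401561
```

View pics/w14.png

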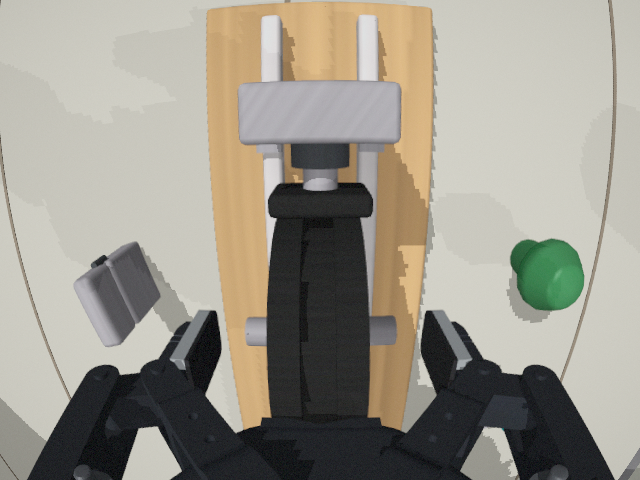

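The fingers are clear of both stubs (247,331 and 396,331) and the wheel stands. I'll rise straight up and check the result.

```bash
python3 -m creep '{"translation":[[0,0,-5],[0,0,-10],[0,0,-20],[0,0,-30],[0,0,-30],[0,0,-30],[0,0,-30],[-10,0,-30],[-20,0,-20],[0,0,0]],"rotation":[[0,0,0],[0,0,0],[0,0,0],[0,0,0],[0,0,0],[0,0,0],[0,0,0],[0,0,0],[0,0,0],[0,0,0]],"claw":[85,85,85,85,85,85,85,85,85,85]}'
python3 -m creep '{"translation":[[-30,0,0],[-40,0,0],[-40,0,0],[-30,0,0],[-15,0,0],[0,0,0],[0,0,0]],"rotation":[[0,0,0],[0,0,0],[0,0,0],[0,0,0],[0,0,0],[0,0,0],[0,0,0]],"claw":[85,85,85,85,85,85,85]}'
python3 - <<'E'
from h import *
w=snapshot("wrist")["frame"][:,:,::-1];a=snapshot("scene")["frame"][:,:,::-1]
cv2.imwrite("pics/s15.png",a);cv2.imwrite("pics/s15c.png",np.hstack([cv2.resize(a[180:320,290:460],(486,400),interpolation=cv2.INTER_CUBIC),cv2.resize(w[0:300,200:430],(307,400))]))
E
```

```text
time: 22.0
tool_pos: [565.0, 27.9, 257.2]
tcp_rot: [179.6, 0.1, 88.7]
ft_force: [0.8, 0.4, -0.3]
finger_gap: 85.1
time: 22.7
tool_pos: [559.5, -124.5, 251.4]
tcp_rot: [-180.0, -0.1, 88.7]
ft_force: [0.3, 0.9, -0.0]
finger_gap: 84.8
```

View pics/s15c.png

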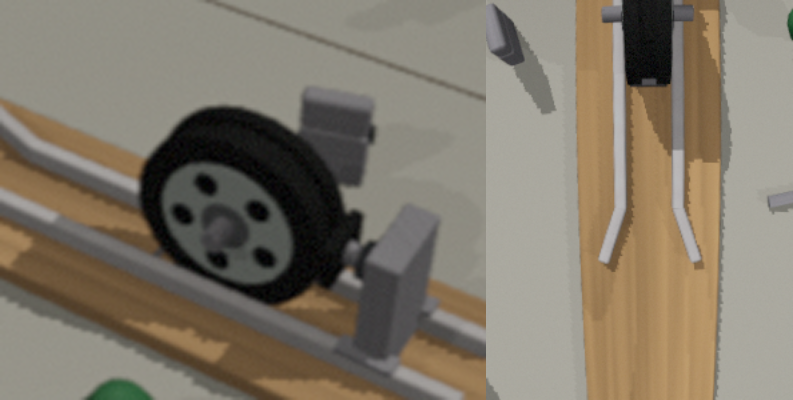

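View pics/s15.png

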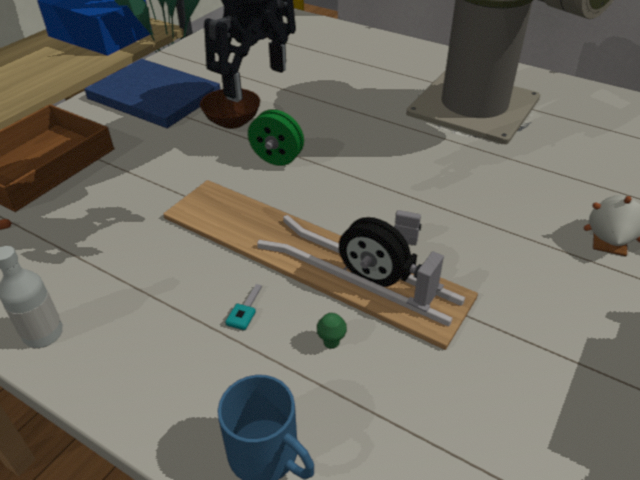

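```bash
python3 - <<'E'
from h import *
np.set_printoptions(precision=1,suppress=True)
w=snapshot("wrist");f=w["frame"][:,:,::-1];t=snapshot("top")["frame"][:,:,::-1]
cv2.imwrite("pics/w16.png",np.hstack([cv2.resize(f[0:80,280:360],(480,480),interpolation=cv2.INTER_CUBIC),cv2.convertScaleAbs(cv2.resize(t[225:285,260:330],(315,480),interpolation=cv2.INTER_CUBIC),alpha=1.7)]))
for v in (50,60,65):print(v,wz(w,320,v,12),wz(w,320,v,26))
A,B=wz(w,282,11,62),wz(w,356,10,62);print((A+B)/2)
print(sense()["time"])
E
```

```text
50 [560.8  31.5  12. ] [560.8  28.7  26. ]
60 [560.6  20.8  12. ] [560.6  18.5  26. ]
65 [560.5  15.5  12. ] [560.5  13.4  26. ]
[560.6  60.1  62. ]
22.9
```

View pics/w16.png

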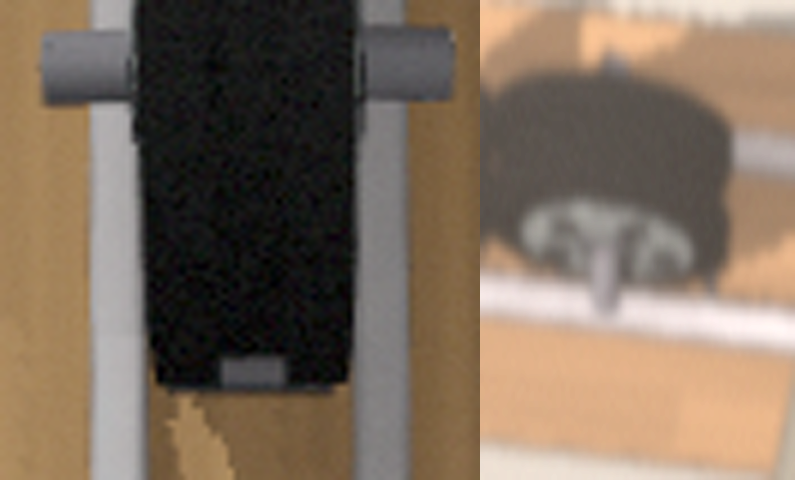

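```bash
python3 -m creep '{"translation":[[0,0,0],[0,0,0],[0,0,0],[0,0,0],[0,0,0]],"rotation":[[0,0,0],[0,0,0],[0,0,0],[0,0,0],[0,0,0]],"claw":[85,85,85,85,85]}'
python3 - <<'E'
from h import *
np.set_printoptions(precision=1,suppress=True)
s=snapshot("scene");f=s["frame"][:,:,::-1];w=snapshot("wrist")
for p in [(573,25,26),(573,17,12),(573,33,13),(561,25,26),(561,33,13)]:print(p,proj(s,p))
cv2.imwrite("pics/s17.png",cv2.resize(f[245:295,320:380],(720,600),interpolation=cv2.INTER_CUBIC))
old=cv2.imread("pics/s15.png");print("diff",cv2.absdiff(old,np.ascontiguousarray(f))[215:320,230:480].max())
A,B=wz(w,282,11,62),wz(w,356,10,62)
print(cv2.absdiff(cv2.imread("pics/scene0.png"),np.ascontiguousarray(f))[280:350,220:350].max())
E
```

```text
time: 23.4
tool_pos: [559.5, -125.3, 251.8]
tcp_rot: [-180.0, 0.0, 88.7]
ft_force: [-0.3, -0.5, 0.4]
finger_gap: 85.4
(573, 25, 26) [347.8 265.6]
(573, 17, 12) [342.9 270.4]
(573, 33, 13) [352.4 274. ]
(561, 25, 26) [351.9 260.6]
(561, 33, 13) [356.5 269. ]
diff 20
54
```

View pics/s17.png

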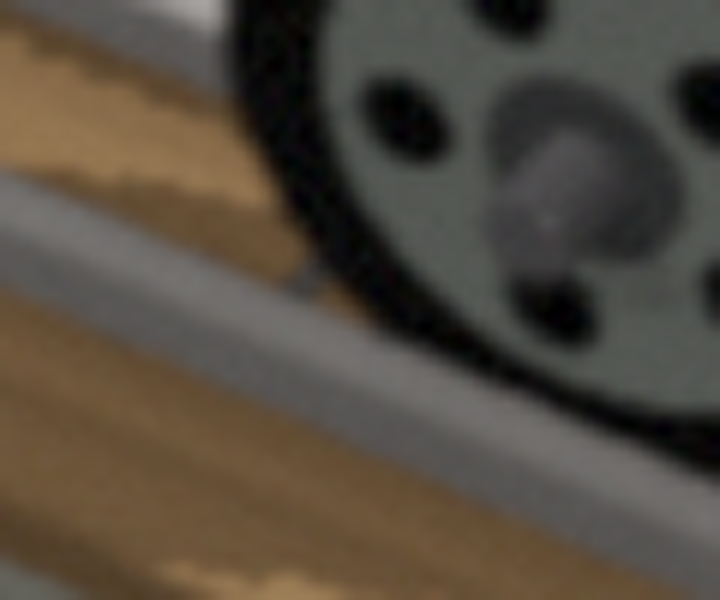

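The grey sliver at scene (345–347, 267–268) rises along the line where the upright flap should appear, (343,270) to (348,266). A folded flap would be hidden behind the rail. The wheel hasn't moved since release, so I'm handing in.

```bash
python3 -c "
from bench import *
print(hand_in())"
```

```text
the job is handed in; nothing more can be done
None
```

The wheel is parked: it stands between the raised flap and the buffer, the gripper is clear of it, and I handed the job in at about 23.5 s. One thing went against the task: partway along, the gripper briefly took the wheel's full weight.

I held the black wheel by its two axle ends with a light 20 N grip. I rolled it into the rails, over the flap, and against the buffer until the push force read 6.7 N. Then I eased it back onto the flap and let go.

**Last checks:**
- **Trapped:** before I let go, backing the wheel up met resistance from the flap. After release the axle stayed at y of about 60 mm, about 5 mm past where it first met the buffer.
- **Flap:** the small visible part of the flap lines up with where a raised flap would be. It is only a few pixels, so the resistance I felt is the better evidence.
- **Wheel:** it stands upright and did not move over the last pictures.
- **Bystanders:** the key, lighter, stopper and green wheel look unmoved. I judged this by eye; a rough comparison with the first picture did show some differences around the key and stopper, possibly from shadows.

**What did not go cleanly:**
- **Brief lift:** near the rail mouth, well before the flap, the vertical force showed the wheel hanging, by my estimate under 1 mm off the board. I lowered it at once.
- **Load at the flap:** the highest load on the tyre was about 16 N, including its weight, against the 20 N limit. I eased up there, so the wheel rose about 1 mm as it rolled over the folded flap.
- **Sideways force:** up to about 9 N built up near the mouth until I corrected the wheel's heading.

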